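# Hang the dust pail and hold the filter shaker on

## Task

Hang the steel dust pail by its red handle bar over both prongs of the double hook on the front of the green dust extractor and let go of it, so that it hangs free under the outlet. Only then grip the spring-return dial on the yellow shaker box, turn it clockwise past the first two clicks fully round to the third (the red dot), and keep it there for at least two seconds; the program finishes while still holding the dial at the third click, because it springs back when let go. Leave the tools and other things on the bench where they are.

Things in the scene. Friction and masses are not known exactly. Their poses are not given: they have to be found in the camera images.
- pail: Loose open steel pail, 0.2 to 0.33 kg, 114 mm wide at the rim, 88 mm at the foot, 70 mm tall; origin under its centre, z up. Its stiff red bail (10 mm round bar) always stands upright in the pail's y-z plane: legs at y = +-58 mm, joined by a level bar along y, straight for 100 mm, axis 180 mm above the foot; 105 mm clear between bar and rim
- pail_bar (a point): middle of the pail's level handle bar, on its axis (180 mm above the foot); axes as the pail's, bar along y. A grip here, fingers closing along x, leaves both ends of the bar free for the prongs
- extractor: Fixed green dust extractor, 250 mm deep, 270 wide, 235 tall, with a grey drum 170 mm wide on top (to 355 mm, its front 65 mm behind the front face). Origin at the foot of the middle of its front face; x points into the machine, y along the face, z up. On the face, which looks to -x, are the double hook and under it the outlet spout
- hook_seat (a point): midway between the two hook prongs, level with their tops (z = 215 mm), 80 mm out from the face; axes as the extractor's. Prongs: 8 mm thick, at y = +-34 mm, along x, level to 104 mm out, then turned up to tips 123 mm out and 15 mm above the level tops. Hung, the bar lies along y over both prongs, its axis 5 mm above this point
- spout (a point): front end of the black outlet spout, middle of its underside, 41 mm out from the face at z = 163 mm; spout 50 mm wide, 22 mm tall; axes as the extractor's. The hung pail's rim lies 53 mm below it and partly under it: bring the pail in along x from the front with the bar 20 to 45 mm above its hung height, then lower it
- shaker_box: Fixed yellow control box, 120 x 120 x 70 mm, origin under its centre; the dial is on its top, axis vertical through its centre. Dots on the black plate round the dial: small white at rest, white at the first and second click, larger red at the third
- dial_grip (a point): on the dial's axis at the height to grip it (103 mm above the bench). Grey disc 54 mm wide, its top 80 mm above the bench, with an upright grip bar 48 mm long, 14 mm wide, top at 112 mm; the bar lies along this point's x, which turns with the dial (white pointer at the -x end)
- dial (a joint): dial angle, rad: 0 at rest, grows clockwise seen from above; clicks at 0.4 and 0.8, the third at 1.2 is also the end stop. Return spring 0.12 to 0.18 Nm all the way, plus or minus about 0.05 Nm at the clicks: released anywhere, it springs back to 0
- mallet: bystander: turned wooden carver's mallet standing on its head, 80 mm wide, 222 mm tall, origin under its centre
- workpiece: bystander: pale beech workpiece with a slot in one end, 50 x 170 x 40 mm, lying flat
- chisel: bystander: chisel with red handle lying flat, 250 mm long
- glue: bystander: white glue bottle with orange cap, 56 mm wide, 150 mm tall
- gauge: bystander: wooden marking gauge with brass screw, 200 mm long, 62 mm tall
- offcut: bystander: small beech offcut, 70 x 50 x 35 mm
Mind the look-alikes: they are no part of the job. There is more than one size of the shaker_box; the job needs the smaller.

How it is judged:
By the outcome, as a careful person would: the job done as asked, in the order asked, and still so for the second after the job is handed in, while the arm keeps its last pose, push and grip.
It also fails if it takes over 61 s, if anything falls off the work surface, if the arm or the gripper's body presses on something with over 40 N, if the wrist force passes 120 N, or if a joint passes its speed limit or range.

## Robot

A 6-joint arm with a two-finger parallel gripper is mounted at the origin on the work surface. World frame = base frame: x ahead of the robot, y to its left, z up, the work surface at z = 0. Lengths are in m, angles in rad, forces in N, time in s.
With the tool pointing down it reaches from about 0.3 to 0.75 m from the base axis. Payload 8.5 kg.
Tool frame: the origin (TCP) lies on the centre line of the jaws, within the pads' length; the fingertips stand 17 mm ahead of it and the grasp point (between the pads) lies 2 mm behind it; z points along the fingers, y is the direction in which the jaws open and shut (so a half turn about z gives the same grasp; the last joint's range is limited). The gripper opens to 88 mm and grips with 3 to 60 N. Pads are 18 mm wide; open, the fingers measure 123 mm over their backs; the gripper's body (75 mm by 187 mm) begins 45 mm behind the grasp point.
Start: joints at [-1.49, 0.381, 1.297, -0, 1.464, -0.215], TCP at [0.16, -0.526, 0.256] pointing down, gripper open.
Joint ranges: [-3.11, 3.11], [-0.89, 2.33], [0.22, 2.48], [-1.42, 4.56], [0.17, 2.85], [-2.88, 2.88]. Speed limits (rad/s): [2.39, 2.39, 3.14, 3.14, 3.14, 3.14].

## Interface

Orientations are given as a unit quaternion [w, x, y, z].
In Python, from plant import get_state, capture, get_calibration, sign_off gives the robot as it stands.
- The arm moves only by the shell command python3 -m crank 'ROWS' [FORCE]. ROWS is JSON, a list of rows, each a list of 3 entries, a list of its own where there are three numbers: the closure, from 0 (fully open) to 1 (shut), then the shift along the world's x, y, z in units of 40 mm (1.0 is 40 mm), then the turn, a rotation vector about the world's x, y, z in units of 6 degrees (1.0 is 6 degrees). In form: [[gripper, [tx, ty, tz], [wx, wy, wz]], ...]. A call has 1 to 5 rows; each row is the pose to reach, as a shift and turn from the pose measured when the call began; what a row does not reach only later rows make up. A row lasts 1/12 s, in which the tool goes at most 41.7 mm and 7.16 degrees, less where a joint would pass 70% of its speed; a pose out of reach is approached as far as the arm can. A call with a gripper value outside its range is refused whole. The fingers move at their own pace and stop on an object; FORCE is the grip in N (left out, the last holds). Time passes only in rows, so rows that repeat a pose let the fingers close. It gives the time, the measured TCP pose, the force and the opening at its end, in the units of the state.
- get_state(): the state, without advancing time (a new reading comes with each control period).
- capture(name): name is "scene" or "side" or "wrist"; returns (picture, depth): 400x640x3 uint8, blue, green, red; 400x640 float32, m along the optical axis (not along the pixel's ray), 0 where there is no reading.
- get_calibration(name): a dict with "fx", "fy", "cx", "cy" (pixels), "camera_from_world" (4x4, takes a point from world to camera coordinates). Camera axes: x right, y down, z forward; pixel columns grow to the right and rows downward; lengths in m; the calibration is good to about 2 mm. A picture is of the moment at which its call begins: read the wrist's pose just before it. get_calibration takes no time and is no camera call; for the wrist camera it gives the pose at the moment of the call.
- sign_off(): hands the job in, once; it reports no verdict.
The state is a dict: "clock": time; "q": joint angles; "qvel": joint speeds; "joint_efforts": joint torques, N m; "tcp_pos": TCP position; "tool_rot": TCP orientation; "contact_force": force on the tool from outside, world axes, zero at the start; "moment": the same for the moment, N m; "width": opening from 0.0 (shut) to 1.0 (fully open).
Only numpy, scipy, OpenCV 4.12 (cv2) and the standard library are available. Lean on these libraries where they do the work, as an engineer would, in place of code of your own. Each camera call takes 0.05 s, during which the arm holds its last target. There are 200 camera calls.

## Working session

There is one attempt and no reset: what is moved stays moved. The work goes in short steps, Python scripts to look and compute and a shell command to move; the robot and the scene stay as the last step left them, time stands still between calls to the robot, and variables do not carry over. Pictures are saved under pics/ and viewed, about 8 in all and at most 12, crops included, and the job is handed in when it is done.

```bash
mkdir -p pics
cat > h.py <<'E'
import numpy as np, cv2
from plant import get_state, capture, get_calibration
def world(name,depth,cal=None):
    c=cal or get_calibration(name); h,w=depth.shape
    u,v=np.meshgrid(np.arange(w),np.arange(h))
    P=np.stack([(u-c["cx"])/c["fx"]*depth,(v-c["cy"])/c["fy"]*depth,depth,np.ones_like(depth)],-1)
    return (P@np.linalg.inv(np.array(c["camera_from_world"])).T)[...,:3]
E
python3 - <<'E'
from h import *
for n in ("scene","side"):
    p,d=capture(n); cv2.imwrite(f"pics/{n}0.png",p); np.save(f"{n}.npy",d)
    c=get_calibration(n); print(n,np.linalg.inv(np.array(c["camera_from_world"])).round(3).tolist(),c["fx"])
s=get_state();print(s)
E
```

```text
scene [[-0.774, 0.458, -0.437, 0.937], [0.633, 0.58, -0.513, 0.492], [0.019, -0.673, -0.739, 0.927], [0.0, 0.0, 0.0, 1.0]] 385.90898107390524
side [[-0.766, -0.46, 0.449, -0.01], [-0.643, 0.564, -0.518, 0.572], [-0.015, -0.686, -0.728, 0.986], [0.0, 0.0, 0.0, 1.0]] 395.09761533949006
{'clock': 0.1, 'q': array([-1.49027669e+00,  3.81132083e-01,  1.29811644e+00, -1.39087767e-05,
        1.46360657e+00, -2.15323290e-01]), 'qvel': array([-0.0005861 , -0.00142518, -0.0020944 , -0.00012187,  0.00027698,
       -0.00012441]), 'joint_efforts': array([ 3.08020950e-03, -4.38652468e+01, -2.24916065e+01,  7.14265974e-02,
        3.41964886e-02, -7.65561549e-05]), 'tcp_pos': array([ 0.16031502, -0.52589128,  0.25522076]), 'tool_rot': array([-6.30250952e-04,  9.89079247e-01,  1.47383326e-01,  3.56147726e-05]), 'contact_force': array([-0.08823667,  0.44760121, -0.17410172]), 'moment': array([-0.01345495, -0.01158572, -0.0166065 ]), 'width': 1.0020032813223836}
```

View pics/scene0.png

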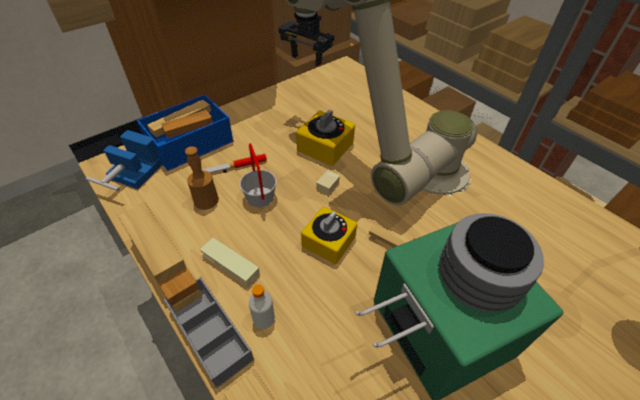

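View pics/side0.png

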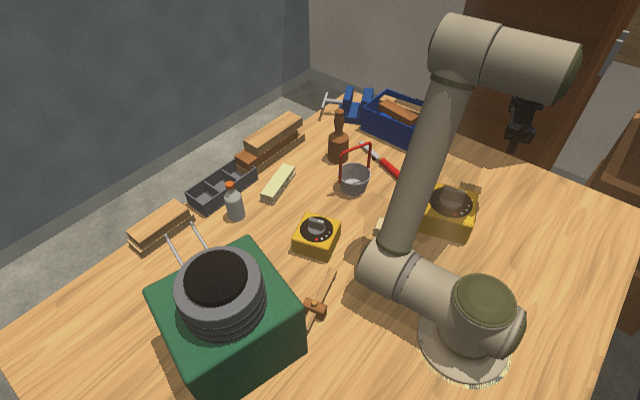

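The scene view shows the pail at (258,188) with its red bail from (250,148) to (262,198). There are yellow boxes at (330,235) and (326,137), and the hook prongs run from (362,313)/(378,345) to the green face. The side view shows the pail at (354,180), boxes at (316,235) and (450,212), and prong tips at (168,236)/(192,224). The centre box looks smaller, so I'll measure everything next.

Run:
```python
from h import *
for n in ("scene","side"):
    p=cv2.imread(f"pics/{n}0.png"); d=np.load(f"{n}.npy"); W=world(n,d); ok=d>0
    hsv=cv2.cvtColor(p,cv2.COLOR_BGR2HSV); H,S,V=[hsv[...,i].astype(int) for i in range(3)]
    print("==",n)
    def comps(m,mn,lab):
        k,L,st,ce=cv2.connectedComponentsWithStats((m&ok).astype(np.uint8))
        for i in range(1,k):
            if st[i,4]<mn: continue
            P=W[L==i]; print(lab,ce[i].round(),st[i,4],"min",np.percentile(P,2,0).round(3),"max",np.percentile(P,98,0).round(3))
            yield L==i,P
    for m,P in comps((H>20)&(H<32)&(S>190)&(V>90),150,"yellow"):
        t=P[P[:,2]>np.percentile(P[:,2],98)-.006]; z=np.median(t[:,2])
        print("  top rect",z.round(3),cv2.minAreaRect((t[:,:2]*1000).astype(np.float32)))
    for m,P in comps(((H<5)|(H>175))&(S>180)&(V>90),15,"red"):
        z=P[:,2]; t=P[z>.165]
        if len(t)>8:
            c=t.mean(0); print("  bar",len(t),c.round(4),t.min(0).round(3),t.max(0).round(3))
            r=cv2.minAreaRect((P[:,:2]*1000).astype(np.float32)); print(r)
    for m,P in comps((H>60)&(H<90)&(S>120),500,"green"):
        t=P[abs(P[:,2]-.235)<.006]; print("  top",len(t),cv2.minAreaRect((t[:,:2]*1000).astype(np.float32)))
        hull=cv2.boxPoints(cv2.minAreaRect((t[:,:2]*1000).astype(np.float32))); print(hull.round().tolist())
    # prongs: low sat, z .195-.24, anywhere
    m=(S<90)&(W[...,2]>.195)&(W[...,2]<.24)
    for mm,P in comps(m,40,"grey"):
        (vx,vy,x0,y0)=cv2.fitLine((P[:,:2]*1000).astype(np.float32),cv2.DIST_L2,0,.01,.01).ravel(); print("  line",vx,vy,x0,y0)
    # pail rim
    m=(S<90)&(W[...,2]>.06)&(W[...,2]<.078)
    for mm,P in comps(m,30,"rim"):
        print("  circ",cv2.minEnclosingCircle((P[:,:2]*1000).astype(np.float32)))
```

```text
== scene
yellow [321. 141.] 1265 min [ 0.144 -0.412  0.001] max [ 0.32  -0.239  0.094]
  top rect 0.091 ((225.81858825683594, -330.60943603515625), (154.9754180908203, 155.52008056640625), 19.658348083496094)
yellow [326. 238.] 1174 min [ 0.426 -0.062  0.002] max [0.56  0.073 0.072]
  top rect 0.069 ((488.36724853515625, 1.7550048828125), (118.57614135742188, 119.07014465332031), 18.755216598510742)
red [251. 161.] 249 min [ 0.446 -0.436  0.011] max [ 0.572 -0.215  0.185]
  bar 64 [ 0.555  -0.2575  0.1816] [ 0.533 -0.317  0.166] [ 0.572 -0.215  0.187]
((547.0441284179688, -337.857421875), (234.09503173828125, 102.20775604248047), 55.6020393371582)
green [460. 317.] 11074 min [0.36  0.235 0.045] max [0.586 0.526 0.237]
  top 7458 ((438.70904541015625, 378.87969970703125), (264.735595703125, 243.06893920898438), 75.62151336669922)
[[288.0, 281.0], [524.0, 220.0], [589.0, 477.0], [354.0, 537.0]]
grey [13.  2.] 165 min [ 0.776 -1.789  0.195] max [ 0.908 -1.767  0.221]
  line 0.9996791 -0.025332415 856.8505 -1778.8134
grey [548.  56.] 222 min [-0.647 -0.054  0.196] max [-0.594 -0.004  0.2
[... 4125 characters left out ...]
7.88576889038086)
rim [356. 173.] 152 min [ 0.494 -0.327  0.061] max [ 0.601 -0.216  0.072]
  circ ((547.9813232421875, -272.1877136230469), 58.02476501464844)
rim [234. 206.] 66 min [0.74  0.065 0.061] max [0.771 0.11  0.077]
  circ ((763.0098876953125, 84.77313995361328), 26.35443115234375)
rim [312. 232.] 32 min [0.467 0.013 0.069] max [0.513 0.036 0.078]
  circ ((490.15509033203125, 16.04127311706543), 23.12317657470703)
rim [459. 346.] 190 min [-0.055  0.041  0.06 ] max [0.052 0.07  0.077]
  circ ((-1.969757080078125, 38.85694122314453), 57.04814147949219)
rim [264. 371.] 296 min [0.283 0.288 0.06 ] max [0.337 0.496 0.078]
  circ ((310.59637451171875, 392.857421875), 112.94319915771484)
```

The smaller box (120 mm, top at 69 mm) is at (0.488, 0.001). The pail is at (0.548, -0.268) with its bar at yaw 70.6°. The hook seat comes out at about (0.633, 0.327), facing -14.8°. Moving above the pail now.

```bash
R='[0,[3.23,2.15,0.3],[0,0,2.98]]'
python3 -m crank '[[0,[1.0,0.7,0.3],[0,0,1]],[0,[2.0,1.4,0.3],[0,0,2]],[0,[3.23,2.15,0.3],[0,0,3]],[0,[3.23,2.15,0.3],[0,0,3]],[0,[3.23,2.15,0.3],[0,0,3]]]'
python3 -m crank '[[0,[1.0,0.7,0.3],[0,0,1]],[0,[2.0,1.4,0.3],[0,0,2]],[0,[3.23,2.15,0.3],[0,0,3]],[0,[3.23,2.15,0.3],[0,0,3]],[0,[3.23,2.15,0.3],[0,0,3]]]'
python3 -m crank '[[0,[1.0,0.7,0.3],[0,0,1]],[0,[2.0,1.4,0.3],[0,0,2]],[0,[3.23,2.15,0.3],[0,0,3]],[0,[3.23,2.15,0.3],[0,0,3]],[0,[3.23,2.15,0.3],[0,0,3]]]'
cat >> h.py <<'E'
from scipy.spatial.transform import Rotation as Rn
def pose():
    s=get_state(); q=s["tool_rot"]; R=Rn.from_quat([q[1],q[2],q[3],q[0]]).as_matrix()
    print("t",round(s["clock"],2),"tcp",s["tcp_pos"].round(4),"z",R[:,2].round(3),"yaw_y",np.degrees(np.arctan2(R[1,1],R[0,1])).round(2),"F",s["contact_force"].round(1),"M",s["moment"].round(2),"w",round(s["width"],3)); return s
E
python3 - <<'E'
from h import *
d=np.load("scene.npy");W=world("scene",d)
m=(d>0)&(W[...,2]>.1)&(W[...,2]<.24); m[:140]=0;m[215:]=0;m[:,:175]=0;m[:,225:]=0
P=W[m];print("mallet",len(P),P.mean(0).round(3),P.max(0).round(3))
pose(); c=get_calibration("wrist"); p,d=capture("wrist"); cv2.imwrite("pics/w1.png",p); np.save("w1.npy",d); W=world("wrist",d,c)
hsv=cv2.cvtColor(p,cv2.COLOR_BGR2HSV)
m=((hsv[...,0]<5)|(hsv[...,0]>175))&(hsv[...,1]>150)&(hsv[...,2]>60)&(d>0)&(W[...,2]>.165)
P=W[m]; print("bar",len(P),P.mean(0).round(4),P.min(0).round(3),P.max(0).round(3)); 
if len(P): print(cv2.minAreaRect((P[:,:2]*1000).astype(np.float32)))
E
```

```text
clock: 0.52
tcp_pos: [0.2931, -0.4367, 0.2673]
tool_rot: [-0.001, 0.953, 0.303, 0.001]
contact_force: [0.1, -0.1, -0.3]
width: 0.997
clock: 0.93
tcp_pos: [0.426, -0.3475, 0.279]
tool_rot: [-0.001, 0.893, 0.451, 0.001]
contact_force: [0.2, -0.3, 0.7]
width: 1.001
clock: 1.35
tcp_pos: [0.5586, -0.2586, 0.29]
tool_rot: [-0.002, 0.81, 0.587, 0.001]
contact_force: [0.9, 0.5, 0.1]
width: 1.0
mallet 589 [ 0.694 -0.358  0.147] [ 0.726 -0.331  0.224]
t 1.35 tcp [ 0.5586 -0.2586  0.29  ] z [-0.     0.005 -1.   ] yaw_y -18.18 F [0.9 0.5 0.1] M [ 0.01 -0.    0.03] w 1.0
bar 1167 [ 0.5501 -0.2666  0.1831] [ 0.525 -0.332  0.166] [ 0.571 -0.214  0.186]
((547.8225708007812, -273.1612854003906), (125.62445068359375, 8.807220458984375), 70.31269073486328)
```

View pics/w1.png

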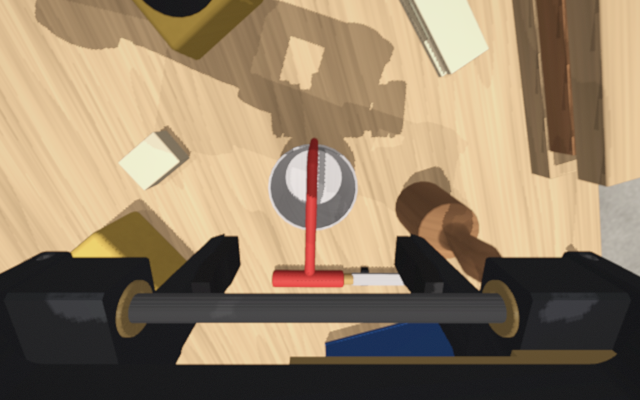

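The wrist view shows the pail at (313,187) with its bar running from (312,145) to (310,270), and the mallet clear at (440,215). Measured, the pail is centred at (0.548, -0.271) with the bar at 70.3° and 0.18 m up. Next I'll correct, descend, grip and lift.

```bash
python3 -m crank '[[0,[-0.26,-0.31,0],[0,0,-0.25]],[0,[-0.26,-0.31,-0.8],[0,0,-0.25]],[0,[-0.26,-0.31,-1.6],[0,0,-0.25]],[0,[-0.26,-0.31,-2.4],[0,0,-0.25]],[0,[-0.26,-0.31,-2.72],[0,0,-0.25]]]'
python3 -m crank '[[1,[0,0,0],[0,0,0]],[1,[0,0,0],[0,0,0]],[1,[0,0,0],[0,0,0]],[1,[0,0,0],[0,0,0]],[1,[0,0,0],[0,0,0]]]' 40
python3 -m crank '[[1,[0,0,0],[0,0,0]],[1,[0,0,0],[0,0,0]],[1,[0,0,0.5],[0,0,0]],[1,[0,0,1],[0,0,0]],[1,[0,0,1],[0,0,0]]]'
python3 -c "
from h import *
pose()"
```

```text
clock: 1.82
tcp_pos: [0.5428, -0.2743, 0.1771]
tool_rot: [-0.005, 0.819, 0.573, -0.001]
contact_force: [0.9, 1.0, -0.8]
width: 1.0
clock: 2.23
tcp_pos: [0.5429, -0.2749, 0.1785]
tool_rot: [-0.004, 0.819, 0.573, -0.0]
contact_force: [1.3, -0.1, -0.0]
width: 0.643
clock: 2.65
tcp_pos: [0.5439, -0.2755, 0.2224]
tool_rot: [-0.001, 0.819, 0.573, 0.001]
contact_force: [-1.1, -0.2, 0.4]
width: 0.267
t 2.65 tcp [ 0.5439 -0.2755  0.2224] z [ 0.001  0.002 -1.   ] yaw_y -20.05 F [-1.1 -0.2  0.4] M [-0.03 -0.07  0.02] w 0.267
```

The fingers close more slowly than I assumed (about 1 s for the full stroke), so the lift came before the grip. I'll reopen, correct a few mm, and go down again.

```bash
python3 -m crank '[[0.3,[0.1,0.11,0],[0,0,0]],[0.3,[0.1,0.11,0],[0,0,0]],[0.3,[0.1,0.11,0],[0,0,0]],[0.3,[0.1,0.11,0],[0,0,0]],[0.3,[0.1,0.11,0],[0,0,0]]]'
python3 -m crank '[[0.3,[0,0,-0.6],[0,0,0]],[0.3,[0,0,-1.05],[0,0,0]],[1,[0,0,-1.05],[0,0,0]],[1,[0,0,-1.05],[0,0,0]],[1,[0,0,-1.05],[0,0,0]]]'
python3 -m crank '[[1,[0,0,0],[0,0,0]],[1,[0,0,0],[0,0,0]],[1,[0,0,0],[0,0,0]],[1,[0,0,0],[0,0,0]],[1,[0,0,0],[0,0,0]]]' 40
python3 -m crank '[[1,[0,0,0],[0,0,0]],[1,[0,0,0],[0,0,0]],[1,[0,0,0],[0,0,0]],[1,[0,0,0],[0,0,0]],[1,[0,0,0],[0,0,0]]]' 40
python3 - <<'E'
from h import *
pose(); p,d=capture("wrist"); cv2.imwrite("pics/w2.png",p)
E
```

```text
clock: 3.07
tcp_pos: [0.5478, -0.2709, 0.2216]
tool_rot: [-0.001, 0.819, 0.573, 0.001]
contact_force: [-0.8, -0.1, -0.5]
width: 0.622
clock: 3.48
tcp_pos: [0.5481, -0.2712, 0.1806]
tool_rot: [-0.001, 0.819, 0.573, 0.001]
contact_force: [0.5, -0.2, 1.3]
width: 0.5
clock: 3.9
tcp_pos: [0.5481, -0.2712, 0.1809]
tool_rot: [-0.0, 0.819, 0.573, 0.001]
contact_force: [0.4, -0.6, 0.6]
width: 0.118
clock: 4.32
tcp_pos: [0.5481, -0.2712, 0.1808]
tool_rot: [-0.0, 0.819, 0.573, 0.001]
contact_force: [0.7, 0.2, -0.2]
width: 0.097
t 4.32 tcp [ 0.5481 -0.2712  0.1808] z [ 0.001  0.002 -1.   ] yaw_y -20.04 F [ 0.7  0.2 -0.2] M [-0.06 -0.12 -0.02] w 0.097
```

View pics/w2.png

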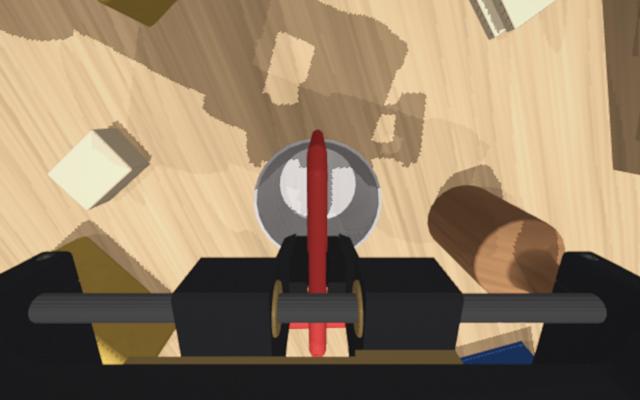

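The wrist view shows the bar held between the fingers at (317,270), with an opening of 0.097, about the bar's thickness. Lifting and carrying it high towards the front of the hook.

```bash
python3 -m crank '[[1,[0,0,0.6],[0,0,0]],[1,[0,0,1.6],[0,0,0]],[1,[0,0,2.6],[0,0,0]],[1,[0,0,3.6],[0,0,0]],[1,[0,0,4.6],[0,0,0]]]'
python3 -m crank '[[1,[0.2,0.6,0.2],[0,0,0.05]],[1,[0.4,1.4,0.2],[0,0,0.1]],[1,[0.65,2.2,0.2],[0,0,0.2]],[1,[0.9,3,0.2],[0,0,0.3]],[1,[1.2,4,0.2],[0,0,0.3]]]'
python3 -m crank '[[1,[0.2,0.8,0],[0,0,0.1]],[1,[0.4,1.6,0],[0,0,0.1]],[1,[0.65,2.4,0],[0,0,0.2]],[1,[0.9,3.2,0],[0,0,0.3]],[1,[1.2,4,0],[0,0,0.3]]]'
python3 -m crank '[[1,[0.2,0.8,0],[0,0,0.1]],[1,[0.4,1.6,0],[0,0,0.1]],[1,[0.65,2.4,0],[0,0,0.2]],[1,[0.9,3.2,0],[0,0,0.3]],[1,[1.2,3.8,0],[0,0,0.3]]]'
python3 -c "
from h import *
s=pose();print(s['q'].round(3))"
```

```text
clock: 4.78
tcp_pos: [0.5476, -0.2708, 0.3665]
tool_rot: [-0.001, 0.819, 0.573, 0.001]
contact_force: [0.8, -0.8, -2.6]
width: 0.097
clock: 5.2
tcp_pos: [0.5955, -0.1104, 0.3739]
tool_rot: [-0.001, 0.811, 0.586, 0.0]
contact_force: [0.5, -0.3, -3.3]
width: 0.097
clock: 5.62
tcp_pos: [0.6434, 0.0514, 0.3736]
tool_rot: [-0.002, 0.801, 0.598, -0.0]
contact_force: [0.6, 0.0, -2.6]
width: 0.097
clock: 6.03
tcp_pos: [0.691, 0.2062, 0.3732]
tool_rot: [-0.002, 0.791, 0.612, -0.001]
contact_force: [0.5, -0.1, -2.3]
width: 0.098
t 6.03 tcp [0.691  0.2062 0.3732] z [-0.004  0.003 -1.   ] yaw_y -14.55 F [ 0.5 -0.1 -2.3] M [ 0.11 -0.06  0.06] w 0.098
[0.125 0.719 0.367 0.003 2.059 0.381]
```

```bash
python3 -m crank '[[1,[0,0,-0.6],[0,0,0]],[1,[0,0,-1.4],[0,0,0]],[1,[0,0,-2.2],[0,0,0]],[1,[0,0,-3],[0,0,0]],[1,[0,0,-3],[0,0,0]]]'
python3 -m crank '[[1,[0.03,0.6,0],[0,0,0]],[1,[0.06,1.3,0],[0,0,0]],[1,[0.1,2,0],[0,0,0]],[1,[0.1,2.6,0],[0,0,0]],[1,[0.1,2.6,0],[0,0,0]]]'
python3 - <<'E'
from h import *
s=pose();print(s['q'].round(3))
e=s["tcp_pos"][:2]*1000; print("out",e@[.967,-.254]-449,"lat",e@[.254,.967]-477)
p,d=capture("scene"); cv2.imwrite("pics/s2.png",p[180:400,240:640].repeat(2,0).repeat(2,1)[:600,:800]); np.save("s2.npy",d); cv2.imwrite("pics/s2full.png",p)
E
```

```text
clock: 6.45
tcp_pos: [0.6889, 0.2061, 0.245]
tool_rot: [-0.006, 0.791, 0.612, -0.007]
contact_force: [-0.8, 0.1, -4.6]
width: 0.093
clock: 6.87
tcp_pos: [0.6921, 0.3148, 0.246]
tool_rot: [-0.006, 0.789, 0.614, -0.006]
contact_force: [0.5, 1.5, -2.9]
width: 0.094
t 6.87 tcp [0.6921 0.3148 0.246 ] z [-0.018  0.002 -1.   ] yaw_y -14.27 F [ 0.5  1.5 -2.9] M [ 0.36 -0.04  0.  ] w 0.094
[0.269 0.812 0.529 0.007 1.817 0.52 ]
out 140.29971445682293 lat 3.1679012315209434
```

View pics/s2.png

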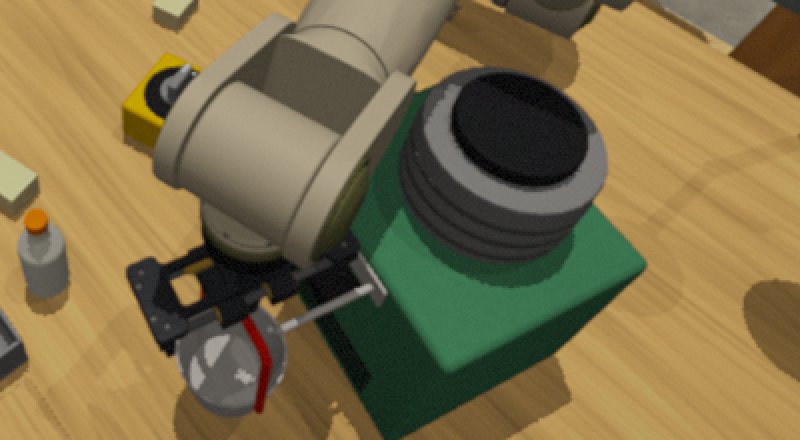

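The scene crop shows the held pail at (230,365), its red bar end at (262,350) and the far prong's tip near (285,328), just inboard of the bar. Before going in I'll check the pail's height and tilt from depth.

Run:
```python
from h import *
p=cv2.imread("pics/s2full.png"); d=np.load("s2.npy"); W=world("scene",d)
hsv=cv2.cvtColor(p,cv2.COLOR_BGR2HSV); H,S,V=[hsv[...,i].astype(int) for i in range(3)]
E=lambda P: np.c_[P[:,:2]*1000@[.967,-.254]-449,P[:,:2]*1000@[.254,.967]-477,P[:,2]*1000]
w=np.zeros(d.shape,bool); w[325:400,320:460]=1
m=((H<8)|(H>172))&(S>120)&w&(d>0)
P=E(W[m]); P=P[np.argsort(-P[:,1])]; print("red",len(P)); print(P[::max(1,len(P)//14)].round())
m=(S<110)&w&(d>0); P=E(W[m]); Q=P[(P[:,2]>190)&(P[:,2]<240)&(P[:,1]>20)&(P[:,1]<50)]; print("prong",len(Q),Q.min(0).round(),Q.max(0).round(),np.median(Q,0).round())
pm=np.zeros(d.shape,bool); pm[325:390,325:386]=1
P=E(W[pm&(S<90)&(d>0)]);P=P[(P[:,2]>100)&(P[:,2]<150)&(P[:,0]>60)]; print("pail",len(P),np.percentile(P,2,0).round(),np.percentile(P,98,0).round()); 
i=P[:,2]
A=P[i>122]; print(cv2.minEnclosingCircle(A[:,:2].astype(np.float32)), np.linalg.lstsq(np.c_[A[:,:2],np.ones(len(A))],A[:,2],rcond=None)[0])
```

```text
red 266
[[138.  70. 128.]
 [140.  68. 173.]
 [139.  66. 207.]
 [141.  65. 195.]
 [143.  64. 210.]
 [142.  63. 241.]
 [144.  61. 239.]
 [142.  58. 243.]
 [142.  54. 250.]
 [137.  48. 249.]
 [143.  42. 251.]
 [154.  37. 299.]
 [143.  31. 251.]
 [144.  24. 251.]]
prong 298 [ -1.  28. 194.] [123.  49. 230.] [ 57.  35. 214.]
pail 511 [ 84. -42. 102.] [192.  61. 139.]
((137.53854370117188, 7.606361389160156), 56.55706024169922) [-1.85730381e-03  7.60640416e-02  1.31032581e+02]
```

The bar axis is 246 mm up, the prong tops are at 215 and the tips at 230, so it clears. The pail is about 6 mm too far along the face, so I'll shift it back, raise slightly, and go in along the prongs.

```bash
python3 -m crank '[[1,[-0.04,-0.14,0.12],[0,0,0]],[1,[-0.3,-0.06,0.12],[0,0,0]],[1,[-0.7,0.04,0.12],[0,0,0]],[1,[-1.1,0.15,0.12],[0,0,0]],[1,[-1.49,0.25,0.12],[0,0,0]]]'
python3 -m crank '[[1,[0,0,0],[0,0,0]],[1,[0,0,0],[0,0,0]]]'
python3 - <<'E'
from h import *
s=pose()
e=s["tcp_pos"][:2]*1000; print("out",e@[.967,-.254]-449,"lat",e@[.254,.967]-477)
for n in ("scene","side"):
    p,d=capture(n); W=world(n,d); cv2.imwrite(f"pics/{n}3.png",p)
    hsv=cv2.cvtColor(p,cv2.COLOR_BGR2HSV); H,S,V=[hsv[...,i].astype(int) for i in range(3)]
    E=lambda P: np.c_[P[:,:2]*1000@[.967,-.254]-449,P[:,:2]*1000@[.254,.967]-477,P[:,2]*1000]
    P=E(W[((H<8)|(H>172))&(S>120)&(d>0)]); P=P[(abs(P[:,0]-80)<40)&(abs(P[:,1])<80)&(P[:,2]>110)&(P[:,2]<270)]; P=P[np.argsort(P[:,1])]
    print(n,len(P)); print(P[::max(1,len(P)//12)].round())
E
```

```text
clock: 7.33
tcp_pos: [0.6326, 0.3209, 0.2525]
tool_rot: [-0.006, 0.79, 0.612, -0.006]
contact_force: [0.1, 0.6, -3.4]
width: 0.097
clock: 7.5
tcp_pos: [0.6327, 0.3196, 0.2547]
tool_rot: [-0.005, 0.791, 0.612, -0.005]
contact_force: [0.9, -0.8, -2.8]
width: 0.093
t 7.5 tcp [0.6327 0.3196 0.2547] z [-0.014  0.002 -1.   ] yaw_y -14.52 F [ 0.9 -0.8 -2.8] M [-0.14 -0.18  0.04] w 0.093
out 81.66637434544089 lat -7.195633373761723
scene 280
[[ 86. -67. 196.]
 [ 83. -63. 170.]
 [ 85.  15. 257.]
 [ 84.  22. 258.]
 [ 78.  30. 256.]
 [ 83.  37. 259.]
 [ 83.  45. 257.]
 [ 85.  47. 149.]
 [ 86.  49. 234.]
 [ 84.  51. 133.]
 [ 85.  52. 245.]
 [ 82.  53. 225.]
 [ 81.  54. 217.]]
side 241
[[ 82. -69. 179.]
 [ 82. -67. 168.]
 [ 77. -65. 242.]
 [ 77. -63. 236.]
 [ 82. -62. 159.]
 [ 79.  28. 258.]
 [ 81.  40. 256.]
 [ 77.  47. 160.]
 [ 77.  48. 208.]
 [ 79.  50. 139.]
 [ 78.  51. 172.]
 [ 82.  52. 239.]
 [ 81.  54. 241.]]
```

```bash
python3 -m crank '[[1,[0.02,0.08,0],[0,0,0]],[1,[0.04,0.17,0],[0,0,0]],[1,[0.04,0.17,-0.3],[0,0,0]],[1,[0.04,0.17,-0.6],[0,0,0]],[1,[0.04,0.17,-0.75],[0,0,0]]]'
python3 -m crank '[[1,[0,0,-0.04],[0,0,0]],[1,[0,0,-0.08],[0,0,0]],[1,[0,0,-0.08],[0,0,0]]]'
python3 - <<'E'
from h import *
s=pose()
e=s["tcp_pos"][:2]*1000; print("out",e@[.967,-.254]-449,"lat",e@[.254,.967]-477)
for n in ("scene","side"):
    p,d=capture(n); W=world(n,d); cv2.imwrite(f"pics/{n}4.png",p)
    hsv=cv2.cvtColor(p,cv2.COLOR_BGR2HSV); H,S,V=[hsv[...,i].astype(int) for i in range(3)]
    E=lambda P: np.c_[P[:,:2]*1000@[.967,-.254]-449,P[:,:2]*1000@[.254,.967]-477,P[:,2]*1000]
    P=E(W[((H<8)|(H>172))&(S>120)&(d>0)]); P=P[(abs(P[:,0]-80)<40)&(abs(P[:,1])<80)&(P[:,2]>100)&(P[:,2]<270)]; P=P[np.argsort(P[:,1])]
    print(n,len(P)); print(P[::max(1,len(P)//10)].round())
E
```

```text
clock: 8.02
tcp_pos: [0.6353, 0.3264, 0.2214]
tool_rot: [-0.006, 0.791, 0.612, -0.006]
contact_force: [-0.1, -0.3, -3.3]
width: 0.094
clock: 8.27
tcp_pos: [0.6355, 0.3264, 0.2203]
tool_rot: [-0.005, 0.791, 0.612, -0.006]
contact_force: [-3.5, -1.4, 5.1]
width: 0.094
t 8.27 tcp [0.6355 0.3264 0.2203] z [-0.015  0.001 -1.   ] yaw_y -14.56 F [-3.5 -1.4  5.1] M [-0.32  0.59  0.01] w 0.094
out 82.5788093626046 lat 0.08295872919791236
scene 239
[[ 86. -61. 119.]
 [ 87.  20. 222.]
 [ 86.  29. 221.]
 [ 85.  37. 225.]
 [ 87.  46. 219.]
 [ 85.  52. 222.]
 [ 86.  55. 196.]
 [ 85.  57. 145.]
 [ 86.  58. 135.]
 [ 85.  60. 159.]
 [ 83.  61. 131.]]
side 173
[[ 79. -62. 211.]
 [ 77. -59. 167.]
 [ 78. -56. 167.]
 [ 80. -54. 154.]
 [ 79.  34. 219.]
 [ 84.  46. 224.]
 [ 76.  54. 214.]
 [ 78.  56. 213.]
 [ 78.  58. 215.]
 [ 78.  60. 144.]
 [ 80.  61. 169.]]
```

The bar is centred on the prongs, and the contact force has reversed to +5 N, so the prongs are carrying the pail. Releasing, then straight up.

```bash
python3 -m crank '[[0.45,[0,0,0.05],[0,0,0]],[0.45,[0,0,0.05],[0,0,0]],[0.45,[0,0,0.05],[0,0,0]],[0.45,[0,0,0.05],[0,0,0]],[0.45,[0,0,0.05],[0,0,0]]]'
python3 -m crank '[[0.45,[0,0,0],[0,0,0]],[0.45,[0,0,0],[0,0,0]],[0.45,[0,0,0.3],[0,0,0]],[0.45,[0,0,0.8],[0,0,0]],[0.45,[0,0,1.4],[0,0,0]]]'
python3 -m crank '[[0.45,[0,0,0.8],[0,0,0]],[0.45,[0,0,1.6],[0,0,0]],[0,[-0.6,-0.8,1.6],[0,0,0]],[0,[-1,-1.6,1.6],[0,0,0]],[0,[-1.2,-2.6,1.6],[0,0,0]]]'
python3 -m crank '[[0,[-0.3,-0.8,0],[0,0,0]],[0,[-0.6,-1.6,0],[0,0,0]],[0,[-0.9,-2.5,0],[0,0,0]],[0,[-1.2,-3.4,0],[0,0,0]],[0,[-1.4,-4.2,0],[0,0,0]]]'
python3 - <<'E'
from h import *
s=pose();print(s['q'].round(3))
p,d=capture("side"); q,d2=capture("scene"); cv2.imwrite("pics/hung.png",np.hstack([p[200:400,60:320],q[200:400,300:560]]).repeat(2,0)[:, :].repeat(1,1) if 0 else cv2.resize(np.hstack([p[200:400,60:260],q[230:400,320:520].copy() if 0 else q[200:400,300:500]]),(800,400)))
c=get_calibration("wrist"); w,dw=capture("wrist"); cv2.imwrite("pics/w4.png",w); np.save("w4.npy",dw); np.save("w4c.npy",np.array(c["camera_from_world"]))
E
```

```text
clock: 8.78
tcp_pos: [0.6356, 0.3265, 0.2221]
tool_rot: [-0.005, 0.791, 0.612, -0.006]
contact_force: [0.1, -0.5, 0.3]
width: 0.449
clock: 9.2
tcp_pos: [0.6352, 0.3263, 0.2775]
tool_rot: [-0.006, 0.791, 0.612, -0.007]
contact_force: [-0.2, 0.2, 0.4]
width: 0.553
clock: 9.62
tcp_pos: [0.5859, 0.2227, 0.3421]
tool_rot: [-0.005, 0.79, 0.613, -0.006]
contact_force: [-0.5, 0.7, -0.0]
width: 0.751
clock: 10.03
tcp_pos: [0.5286, 0.0531, 0.3425]
tool_rot: [-0.005, 0.79, 0.613, -0.006]
contact_force: [0.6, 0.5, -0.2]
width: 1.002
t 10.03 tcp [0.5286 0.0531 0.3425] z [-0.016  0.001 -1.   ] yaw_y -14.41 F [ 0.6  0.5 -0.2] M [-0.04 -0.05 -0.03] w 1.002
[-1.220e-01  3.070e-01  1.161e+00 -1.000e-03  1.690e+00  1.290e-01]
```

View pics/hung.png

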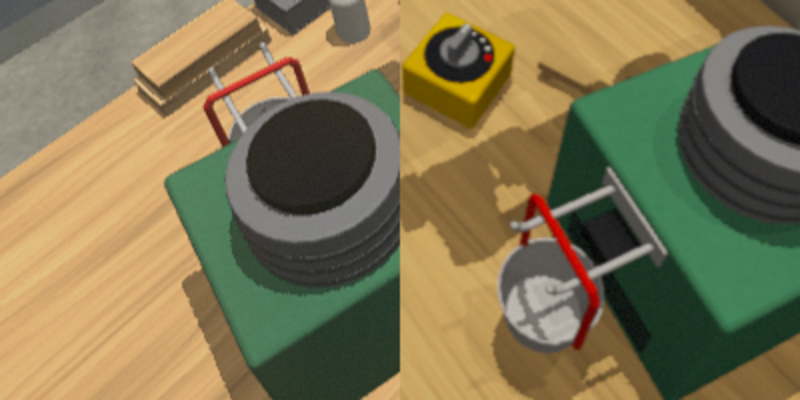

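View pics/w4.png

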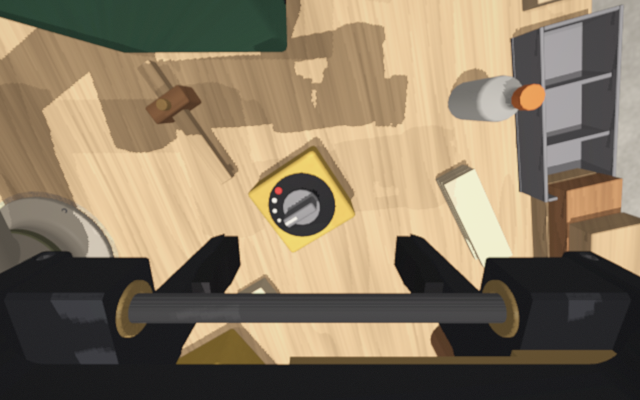

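The hung view shows the pail's bar across both prongs with the pail free beneath, under the spout. The wrist view shows the small box at (301,200), the dial bar along (285,222)–(318,202), the rest dot at (278,220) and the red dot at (278,190). Measuring the dial bar's direction next.

Run:
```python
from h import *
c=get_calibration("wrist"); c["camera_from_world"]=np.load("w4c.npy"); d=np.load("w4.npy"); W=world("wrist",d,c); p=cv2.imread("pics/w4.png")
win=np.zeros(d.shape,bool); win[130:260,240:365]=1
for lo,hi in ((.104,.118),(.085,.118)):
    m=win&(W[...,2]>lo)&(W[...,2]<hi); P=W[m]; print(len(P),P.mean(0).round(4),np.median(P[:,2]).round(4),cv2.minAreaRect((P[:,:2]*1000).astype(np.float32)))
m=win&(W[...,2]>.074)&(W[...,2]<.086); P=W[m]; print("disc",cv2.minEnclosingCircle((P[:,:2]*1000).astype(np.float32)))
hsv=cv2.cvtColor(p,cv2.COLOR_BGR2HSV).astype(int)
m=win&((hsv[...,0]<8)|(hsv[...,0]>172))&(hsv[...,1]>150); print("red",W[m].mean(0).round(4))
m=win&(hsv[...,1]<60)&(hsv[...,2]>185); k,L,st,ce=cv2.connectedComponentsWithStats(m.astype(np.uint8))
for i in range(1,k): print("white",ce[i].round(),st[i,4],W[L==i].mean(0).round(4))
m=win&(hsv[...,1]>150)&(hsv[...,0]>18)&(hsv[...,0]<35)&(abs(W[...,2]-.07)<.004); print("box",cv2.minAreaRect((W[m][:,:2]*1000).astype(np.float32)))
```

```text
369 [0.4876 0.0017 0.1107] 0.1111 ((487.48345947265625, 0.5932703018188477), (47.248653411865234, 14.292577743530273), 18.23642349243164)
492 [0.4882 0.0031 0.1067] 0.1105 ((487.4654235839844, 0.6564807891845703), (47.225135803222656, 14.55154037475586), 18.42874526977539)
disc ((480.6903076171875, 5.073696613311768), 34.314144134521484)
red [0.4611 0.0317 0.0721]
white [274. 200.] 21 [0.4511 0.0187 0.0724]
white [274. 210.] 13 [0.4468 0.003  0.0722]
white [291. 221.] 52 [ 0.4747 -0.0045  0.1118]
white [279. 220.] 8 [ 0.4489 -0.013   0.0724]
box ((507.19830322265625, 38.730865478515625), (76.18436431884766, 154.6896514892578), 63.49646759033203)
```

The dial is centred at (0.488, 0.001), its bar lies at 18.3°, and the red dot is 69° clockwise from rest, which matches 1.2 rad. I'll turn the tool to yaw -71.7° above it.

```bash
python3 -m crank '[[0,[-0.3,-0.4,-0.5],[0,0,-1]],[0,[-0.6,-0.8,-1.2],[0,0,-2]],[0,[-1,-1.3,-1.9],[0,0,-3]],[0,[-1,-1.3,-2.5],[0,0,-4]],[0,[-1,-1.3,-2.5],[0,0,-4.8]]]'
python3 -m crank '[[0,[0,0,-0.4],[0,0,-1]],[0,[0,0,-0.8],[0,0,-2]],[0,[0,0,-1],[0,0,-3]],[0,[0,0,-1],[0,0,-4]],[0,[0,0,-1],[0,0,-4.75]]]'
python3 -m crank '[[0,[0,0,0],[0,0,0]]]'
python3 - <<'E'
from h import *
s=pose();print(s['q'].round(3),(np.array([.488,.001,.103])-s["tcp_pos"])/.04)
E
```

```text
clock: 10.6
tcp_pos: [0.4877, 0.0016, 0.2385]
tool_rot: [-0.009, 0.919, 0.393, -0.008]
contact_force: [0.2, 0.2, 0.1]
width: 1.006
clock: 11.02
tcp_pos: [0.488, 0.0026, 0.1979]
tool_rot: [-0.011, 0.988, 0.152, -0.006]
contact_force: [0.0, 0.8, 0.3]
width: 0.998
clock: 11.1
tcp_pos: [0.4884, 0.0035, 0.1978]
tool_rot: [-0.011, 0.988, 0.152, -0.006]
contact_force: [-0.7, 0.1, 0.6]
width: 0.999
t 11.1 tcp [0.4884 0.0035 0.1978] z [-0.014  0.02  -1.   ] yaw_y -72.56 F [-0.7  0.1  0.6] M [0.01 0.01 0.01] w 0.999
[-0.244  0.334  1.553  0.017  1.274  1.018] [-0.00997546 -0.06242001 -2.36970238]
```

```bash
python3 -m crank '[[0,[-0.01,-0.06,-0.3],[-0.19,-0.13,0.14]],[0,[-0.01,-0.06,-1],[-0.19,-0.13,0.14]],[0,[-0.01,-0.06,-1.7],[-0.19,-0.13,0.14]],[0,[-0.01,-0.06,-2.2],[-0.19,-0.13,0.14]],[0,[-0.01,-0.06,-2.35],[-0.19,-0.13,0.14]]]'
python3 -m crank '[[1,[0,0,0],[0,0,0]],[1,[0,0,0],[0,0,0]],[1,[0,0,0],[0,0,0]],[1,[0,0,0],[0,0,0]],[1,[0,0,0],[0,0,0]]]' 20
python3 -m crank '[[1,[0,0,0],[0,0,0]],[1,[0,0,0],[0,0,0]],[1,[0,0,0],[0,0,0]],[1,[0,0,0],[0,0,0]],[1,[0,0,0],[0,0,0]]]' 20
python3 -m crank '[[1,[0,0,0],[0,0,0]],[1,[0,0,0],[0,0,0]],[1,[0,0,0],[0,0,0]]]' 50
python3 - <<'E'
from h import *
s=pose();print(s['q'].round(3),(np.array([.488,.001,.103])-s["tcp_pos"])/.04)
E
```

```text
clock: 11.52
tcp_pos: [0.4871, 0.002, 0.1013]
tool_rot: [-0.001, 0.987, 0.16, -0.002]
contact_force: [-0.7, 0.4, 0.1]
width: 1.001
clock: 11.93
tcp_pos: [0.4875, 0.002, 0.1022]
tool_rot: [-0.001, 0.987, 0.161, -0.002]
contact_force: [-0.1, -0.4, -0.4]
width: 0.645
clock: 12.35
tcp_pos: [0.4876, 0.002, 0.1022]
tool_rot: [-0.001, 0.987, 0.161, -0.002]
contact_force: [-1.2, 0.9, 0.8]
width: 0.265
clock: 12.6
tcp_pos: [0.4882, 0.0001, 0.1023]
tool_rot: [0.001, 0.987, 0.161, -0.001]
contact_force: [1.8, -12.2, -3.0]
width: 0.158
t 12.6 tcp [4.882e-01 1.000e-04 1.023e-01] z [-0.002 -0.003 -1.   ] yaw_y -71.5 F [  1.8 -12.2  -3. ] M [-1.88 -0.18  0.08] w 0.158
[-0.241  0.455  1.691 -0.004  0.997  1.009] [-0.00604525  0.02263404  0.01833043]
```

The dial bar is gripped (opening 0.158, or 13.9 mm against 14 mm). Turning it clockwise in steps.

```bash
python3 -m crank '[[1,[0,0,0],[0,0,-0.7]],[1,[0,0,0],[0,0,-1.5]],[1,[0,0,0],[0,0,-2.3]],[1,[0,0,0],[0,0,-3.1]],[1,[0,0,0],[0,0,-3.9]]]' 60
python3 -c "
from h import *
pose()"
python3 -m crank '[[1,[0,0,0],[0,0,-0.8]],[1,[0,0,0],[0,0,-1.6]],[1,[0,0,0],[0,0,-2.4]],[1,[0,0,0],[0,0,-3.2]],[1,[0,0,0],[0,0,-3.9]]]'
python3 -c "
from h import *
s=pose();print(s['q'].round(3))"
```

```text
clock: 13.02
tcp_pos: [0.4883, -0.0005, 0.1022]
tool_rot: [0.002, 0.999, -0.045, -0.001]
contact_force: [0.5, -4.6, -1.1]
width: 0.154
t 13.02 tcp [ 0.4883 -0.0005  0.1022] z [-0.003 -0.003 -1.   ] yaw_y -95.12 F [ 0.5 -4.6 -1.1] M [-0.55  0.06  0.14] w 0.154
clock: 13.43
tcp_pos: [0.4883, -0.0009, 0.1022]
tool_rot: [0.002, 0.969, -0.248, -0.002]
contact_force: [-1.6, -4.6, 0.5]
width: 0.155
t 13.43 tcp [ 0.4883 -0.0009  0.1022] z [-0.004 -0.002 -1.   ] yaw_y -118.74 F [-1.6 -4.6  0.5] M [-0.39  0.09  0.18] w 0.155
[-0.243  0.456  1.689 -0.004  1.     1.831]
```

```bash
python3 -m crank '[[1,[0,0,0],[0,0,-0.8]],[1,[0,0,0],[0,0,-1.6]],[1,[0,0,0],[0,0,-2.4]],[1,[0,0,0],[0,0,-3.2]],[1,[0,0,0],[0,0,-3.7]]]'
python3 -c "
from h import *
s=pose()"
python3 -m crank '[[1,[0,0,0],[0,0,-0.2]],[1,[0,0,0],[0,0,-0.3]],[1,[0,0,0],[0,0,-0.3]]]'
python3 -c "
from h import *
s=pose();print(s['q'].round(3))"
```

```text
clock: 13.85
tcp_pos: [0.488, -0.0013, 0.1022]
tool_rot: [0.002, 0.902, -0.432, -0.002]
contact_force: [-1.8, -2.4, 1.1]
width: 0.153
t 13.85 tcp [ 0.488  -0.0013  0.1022] z [-0.006 -0.001 -1.   ] yaw_y -141.14 F [-1.8 -2.4  1.1] M [-0.23  0.13  0.53] w 0.153
clock: 14.1
tcp_pos: [0.488, -0.0013, 0.1023]
tool_rot: [0.002, 0.896, -0.445, -0.002]
contact_force: [-1.8, -0.8, -0.0]
width: 0.158
t 14.1 tcp [ 0.488  -0.0013  0.1023] z [-0.006 -0.002 -1.   ] yaw_y -142.84 F [-1.8 -0.8 -0. ] M [-0.04 -0.06  0.97] w 0.158
[-0.244  0.456  1.689 -0.004  1.002  2.251]
```

The moment rose from 0.18 to 0.97 Nm at the end of the turn (71° turned), so the dial is against its end stop. Holding it there for more than two seconds.

```bash
H() { python3 -c "
from h import *
pose()"; }
python3 -m crank '[[1,[0,0,0],[0,0,0]],[1,[0,0,0],[0,0,0]],[1,[0,0,0],[0,0,0]],[1,[0,0,0],[0,0,0]],[1,[0,0,0],[0,0,0]]]' >/dev/null; H
python3 -m crank '[[1,[0,0,0],[0,0,0]],[1,[0,0,0],[0,0,0]],[1,[0,0,0],[0,0,0]],[1,[0,0,0],[0,0,0]],[1,[0,0,0],[0,0,0]]]' >/dev/null; H
python3 -m crank '[[1,[0,0,0],[0,0,0]],[1,[0,0,0],[0,0,0]],[1,[0,0,0],[0,0,0]],[1,[0,0,0],[0,0,0]],[1,[0,0,0],[0,0,0]]]' >/dev/null; H
python3 -m crank '[[1,[0,0,0],[0,0,0]],[1,[0,0,0],[0,0,0]],[1,[0,0,0],[0,0,0]],[1,[0,0,0],[0,0,0]],[1,[0,0,0],[0,0,0]]]' >/dev/null; H
python3 -m crank '[[1,[0,0,0],[0,0,0]],[1,[0,0,0],[0,0,0]],[1,[0,0,0],[0,0,0]],[1,[0,0,0],[0,0,0]],[1,[0,0,0],[0,0,0]]]' >/dev/null; H
python3 -m crank '[[1,[0,0,0],[0,0,0]],[1,[0,0,0],[0,0,0]],[1,[0,0,0],[0,0,0]],[1,[0,0,0],[0,0,0]],[1,[0,0,0],[0,0,0]]]' >/dev/null; H
python3 - <<'E'
from h import *
p,d=capture("wrist"); q,d2=capture("scene"); s,d3=capture("side")
cv2.imwrite("pics/fin.png",np.vstack([np.hstack([p[100:350,200:450],q[180:400,280:560][:, :250][:220].copy() if 0 else q[150:400,290:540]]),np.hstack([s[150:400,60:310],s[150:400,250:500]])]))
E
```

```text
t 14.52 tcp [ 0.488  -0.0014  0.1023] z [-0.006 -0.002 -1.   ] yaw_y -142.82 F [-0.7 -0.9  0.6] M [-0.06 -0.02  0.99] w 0.153
t 14.93 tcp [ 0.488  -0.0014  0.1023] z [-0.006 -0.002 -1.   ] yaw_y -142.81 F [-1.3 -1.4  0.3] M [ 0.06 -0.03  0.92] w 0.151
t 15.35 tcp [ 0.488  -0.0014  0.1022] z [-0.006 -0.002 -1.   ] yaw_y -142.81 F [-1.6 -1.  -0.8] M [-0.04 -0.01  0.95] w 0.155
t 15.77 tcp [ 0.488  -0.0014  0.1023] z [-0.006 -0.002 -1.   ] yaw_y -142.81 F [-0.1 -1.2  0.6] M [ 0.04 -0.13  0.93] w 0.156
t 16.18 tcp [ 0.488  -0.0014  0.1023] z [-0.006 -0.002 -1.   ] yaw_y -142.81 F [-0.9 -1.   0.2] M [-0.01 -0.12  0.94] w 0.157
t 16.6 tcp [ 0.488  -0.0014  0.1023] z [-0.006 -0.002 -1.   ] yaw_y -142.81 F [-0.7 -0.4  0.8] M [ 0.06 -0.08  0.96] w 0.155
```

View pics/fin.png

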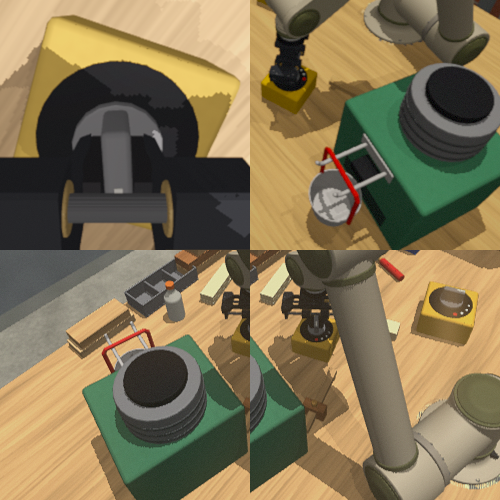

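The wrist view shows the dial bar still square between the fingers at (115,160). The other views show the pail hanging free on both prongs. The dial held steady against its stop from 14.1 to 16.6 s, so I'm handing in.

```bash
python3 -c "
from h import *
from plant import sign_off
pose(); print(sign_off())"
```

```text
t 16.75 tcp [ 0.488  -0.0014  0.1022] z [-0.006 -0.002 -1.   ] yaw_y -142.81 F [-1.  -1.4  0.2] M [-0.02 -0.06  0.96] w 0.152
the job is handed in; nothing more can be done
None
```

The pail hangs by its red bar over both prongs of the extractor's hook. The smaller yellow box's dial was at its third click, still held, when I handed in at 16.75 s.

- **Pail:** the first grip attempt lifted before the fingers had closed, without noticeable contact, so I repeated it. Before I let go, the bar was centred on the hook and its weight had passed to the prongs. The last pictures show the bar across both prongs and the pail hanging free.
- **Dial:** I gripped it only after the pail was hung and turned it about 71° clockwise; the third click is at 69°. A steady 0.95 Nm against the gripper showed it was on its end stop. It stayed there from 14.1 s to the hand-in, about 2.6 s. I judged the click from the angle and this torque, because the gripper hid the red dot in the last picture.
- **Other checks:** the forces I read stayed low, about 12 N at most, while closing on the dial. I didn't move or touch the other things on the bench on purpose, but I did not measure their positions again afterwards.

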